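# Close the membrane filter holder, wing knobs in star order

### The arm

A 6-joint arm with a two-finger parallel gripper is mounted at the origin on a cart in front of the work surface, level with it; the furniture and walls round the work are solid. World frame = base frame: x ahead of the robot, y to its left, z up, the work surface at z = 0. Lengths are in m, angles in rad, forces in N, time in s.
With the tool pointing down it reaches from about 0.3 to 0.85 m from the base axis. Payload 4.2 kg.
Tool frame: the origin (TCP) lies where the fingers leave the gripper's body, on its centre line; the fingertips stand 78 mm ahead of it and the grasp point (between the pads) lies manip.grasp_offset ahead of it (manip.grasp_offset is the distance from the TCP to the grasp point, in m); z points along the fingers, y is the line along which they close (so a half turn about z gives the same grasp; the last joint's range is limited). The gripper opens to 91 mm and grips with 3 to 60 N. Pads are 32 mm wide; open, the fingers measure 118 mm over their backs; the gripper's body (76 mm by 178 mm) begins 60 mm behind the grasp point.
Start: joints at [1.261, 0.32, 1.565, -0, 1.257, -0.02], TCP at [0.164, 0.551, 0.292] pointing down, gripper open.
Joint ranges: [-3.11, 3.11], [-0.84, 2.01], [0.21, 2.61], [-1.34, 4.49], [0.05, 2.63], [-2.56, 2.56]. Speed limits (rad/s): [2.57, 2.57, 3.14, 3.14, 3.14, 3.14].

### API

Orientations are given as a 3x3 rotation matrix whose columns are the frame's x, y, z axes.
In Python, from cell import manip gives the robot as it stands.
- The arm moves only by the tool step_arm, never from a script. Its argument "series" is text: rows parted by semicolons, each of 6 numbers parted by spaces: the shift along the tool's x, y, z in m, then the turn, a rotation vector about the tool's x, y, z in rad. In form: x y z wx wy wz; .... A call has 1 to 8 rows; each row shifts and turns the commanded pose from where the row before left it, along the tool's axes as they then stand; what a row does not reach is not made up. A row lasts 1/8 s, in which the tool goes at most 62.5 mm and 10.7 degrees, less where a joint would pass 70% of its speed; a pose out of reach is approached as far as the arm can. A call is refused whole if a number of a shift passes 0.0625 or a number of a turn 0.188, either way. A call with a gripper value outside its range is refused whole. "grip" is the opening in per cent of the stroke, from 0 (shut) to 100 (fully open), set as the call begins (left out, the last holds). The fingers move at their own pace and stop on an object; the grip force is fixed at half the most. Time passes only in rows, so rows that do not move let the fingers close. It gives the time, the measured TCP pose, the force, the opening and the grip force at its end, in the units of the state.
- manip.get_obs(): the state, without advancing time (a new reading comes with each control period).
- manip.get_image(name): name is "scene" or "top" or "wrist"; returns the picture (420x560x3 uint8, red, green, blue); there is no depth.
- manip.camera_model(name): a dict with "fx", "fy", "cx", "cy" (pixels), "rvec" (rotation vector, rad) and "tvec" (3), from world to camera coordinates, as OpenCV has them; the wrist camera has in their place "mount" (4x4, takes a point from camera to tool coordinates, whose origin is the TCP and whose axes are the flange's). Camera axes: x right, y down, z forward; pixel columns grow to the right and rows downward; lengths in m; the calibration is good to about 2 mm. A picture is of the moment at which its call begins: read the wrist's pose just before it. camera_model takes no time and is no camera call.
- manip.close_job(): hands the job in; it is judged then, once.
The state is a dict: "time": time; "qpos": joint angles; "qvel": joint speeds; "effort": joint torques, N m; "tool_pos": TCP position; "ee_rot": TCP orientation; "ft_force": force on the tool from outside, world axes, zero at the start; "torque": the same for the moment, N m; "opening": opening from 0.0 (shut) to 1.0 (fully open); "grasp_force": force on a finger pad.
Only numpy, scipy, OpenCV 4.12 (cv2) and the standard library are available. Lean on these libraries where they do the work, as an engineer would, in place of code of your own. Each camera call takes 0.05 s, during which the arm holds its last target. There are 200 camera calls.

### The job

Clamp the cover of the membrane filter holder with its four wing knobs, crosswise and in two rounds: first make every knob just snug (about 0.35 N m), always following a knob with the one opposite it, then go round crosswise again and do each up firmly by hand, to about 0.46 N m. Do not tighten any knob hard while another is still loose, crush the gasket by over-tightening, or lean on the cover; leave the beaker, dropper bottle and jar alone.

Things in the scene. Friction and masses are not known exactly. Their poses are not given: they have to be found in the camera images.
- holder: Round steel membrane filter holder, fixed: a dish 186 mm across on four short feet, top 45 mm above the worktop with a black gasket. Origin: centre, on the worktop; z up. Four studs with wing knobs stand on a circle of 76 mm radius at its +x (knob 1), -y (knob 2), -x (knob 3) and +y (knob 4), so numbered clockwise from above; 1 is opposite 3, and 2 opposite 4.
- cover_top (a point): Centre of the upper face of the loose aluminium cover: disc 138 mm across, 12 mm thick, with four ears 30 mm wide that reach out to 92 mm radius; a brass hose fitting in its middle stands 28 mm above this face. It lies in place on the springy gasket, upper face 60 mm above the worktop; a stud passes through each ear, with a wing knob above it.
- knob_1_wing (a point): Centre of the wing of orange wing knob 1 (opposite knob 3). The wing is an upright flat bar 48 mm long (this point's x), 12 mm thick (y), 30 mm high (z), to be gripped across its thickness; its middle stays 96 mm above the worktop. It sits on a hub 21 mm across and 13 mm high through a rubber cushion that twists 0.4 rad per N m and springs back when let go. A foot with a steel spring washer 25 mm across comes out of the hub.
- knob_2_wing (a point): As knob 1, for wing knob 2 (opposite knob 4). Turning a knob clockwise seen from above tightens it: its foot comes down 5 mm per radian (quick thread), the knob itself keeps its height. All start loose: the washer meets the ear after 0.05 to 1.0 rad, different for each knob and not to be told from its pose, so it must be felt. Wings start up to 0.8 rad from the holder's x axis.
- knob_3_wing (a point): As knob 1, for wing knob 3 (opposite knob 1). Torque is the moment about the vertical felt while the wing turns clockwise. The stiff thread alone takes 0.27 N m; from the meeting with the ear on, about 0.006 N m more per newton of clamp force: 0.35 N m is snug (13 N), 0.46 N m firm (30 N), over 0.55 N m (44 N) over-tight. When the hand stops or eases back, thread friction makes it read less.
- knob_4_wing (a point): As knob 1, for wing knob 4 (opposite knob 2). A knob stays where it is let go and does not run out of thread. Washer and gasket yield: from the meeting with the ear, each radian adds about 35 N of clamp force. Tightening a knob shifts the others' clamp force by a few newtons, for the cover rocks a little on its gasket.
- beaker_small_mid (a point): Centre of a small glass beaker, 56 mm wide, 66 mm high, standing near the work; to be left alone.
- dropper_mid (a point): Centre of the body of a white plastic dropper bottle, 27 mm wide, 88 mm high, standing near the work; to be left alone.
- jar_clear_mid (a point): Centre of a clear screw jar, 48 mm wide, 64 mm high, standing near the work; to be left alone.

How it is judged:
On the way, in this order (a step that is already met when the one before it is completed fails the run):
1. all four knobs are snug: each presses on the cover with more than 4 N (contact force between each of knob_1, knob_2, knob_3, knob_4 and cover above 4 N), for 0.2 s.
2. all four knobs are firm: each presses on the cover with more than 19 N (contact force between each of knob_1, knob_2, knob_3, knob_4 and cover above 19 N), for 0.2 s.
At the end, for the whole second after the job is handed in: Every knob presses on the cover with 19 to 44 N, the cover lies level within 0.02 rad and at rest, and the knobs are let go (all of step 2 and contact force between each of knob_1, knob_2, knob_3, knob_4 and cover below 44 N and angle between the z axis of cover_top and the z axis of holder, either way round below 0.02 rad and linear speed of cover below 0.01 m/s); the robot touches nothing.
It fails at once if a knob presses with more than 19 N while another is still loose (less than 1.5 N) ((contact force between knob_1 and cover above 19 N and contact force between any of knob_2, knob_3, knob_4 and cover below 1.5 N) or (contact force between knob_2 and cover above 19 N and contact force between any of knob_1, knob_3, knob_4 and cover below 1.5 N) or (contact force between knob_3 and cover above 19 N and contact force between any of knob_1, knob_2, knob_4 and cover below 1.5 N) or (contact force between knob_4 and cover above 19 N and contact force between any of knob_1, knob_2, knob_3 and cover below 1.5 N)).
It fails at once if not crosswise: two neighbouring knobs are snug (more than 4 N) while both others are still loose (less than 1 N), or two neighbours firm (more than 19 N) while both others are not yet (less than 16 N) ((contact force between each of knob_1, knob_2 and cover above 4 N and contact force between each of knob_3, knob_4 and cover below 1 N) or (contact force between each of knob_2, knob_3 and cover above 4 N and contact force between each of knob_1, knob_4 and cover below 1 N) or (contact force between each of knob_3, knob_4 and cover above 4 N and contact force between each of knob_1, knob_2 and cover below 1 N) or (contact force between each of knob_4, knob_1 and cover above 4 N and contact force between each of knob_2, knob_3 and cover below 1 N) or (contact force between each of knob_1, knob_2 and cover above 19 N and contact force between each of knob_3, knob_4 and cover below 16 N) or (contact force between each of knob_2, knob_3 and cover above 19 N and contact force between each of knob_1, knob_4 and cover below 16 N) or (contact force between each of knob_3, knob_4 and cover above 19 N and contact force between each of knob_1, knob_2 and cover below 16 N) or (contact force between each of knob_4, knob_1 and cover above 19 N and contact force between each of knob_2, knob_3 and cover below 16 N)).
It fails at once if a knob is over-tightened: it presses with more than 52 N and crushes the gasket (contact force between any of knob_1, knob_2, knob_3, knob_4 and cover above 52 N).
It fails at once if the gripper leans on the cover with more than 12 N (contact force between any of the fingers, the arm and cover above 12 N).
It fails at once if the beaker, dropper bottle or jar is moved by more than 20 mm (distance of any of beaker_small_mid, dropper_mid, jar_clear_mid from where it was at the start of the episode above 0.02 m).
It also fails if it takes over 72 s, if anything falls off the work surface, if the arm or the gripper's body presses on something with over 40 N, if the wrist force passes 120 N, or if a joint passes its speed limit or range.

## Working session

There is one attempt and no reset: what is moved stays moved. The work goes in short steps, Python scripts to look and compute and a tool call to move; the robot and the scene stay as the last step left them, time stands still between calls to the robot, and variables do not carry over. Pictures are saved under pics/ and viewed, at most 10 in all, crops included, and the job is handed in when it is done.

Besides the shell and the picture viewer there is one more tool, called as name(argument=value, ...) on one line, values as JSON. step_arm: Moves the arm, as the interface text tells. Its arguments: {"type":"object","properties":{"series":{"type":"string"},"grip":{"type":"number"}},"required":["series"]}

```bash
mkdir -p pics; python3 - <<'E'
from cell import manip
import cv2
o=manip.get_obs(); print(o, manip.grasp_offset)
for n in("top","scene"):
    cv2.imwrite(f"pics/{n}0.png",manip.get_image(n)[:,:,::-1]); print(manip.camera_model(n))
print(manip.camera_model("wrist"))
E
```

```text
{'time': 0.0, 'qpos': array([ 1.26100638e+00,  3.20250235e-01,  1.56568605e+00, -4.47545825e-05,
        1.25741504e+00, -2.00059871e-02]), 'qvel': array([ 0.00102076,  0.00107142, -0.00112521, -0.00084567, -0.00062955,
       -0.00157347]), 'effort': array([-6.52060280e-04, -4.12449861e+01, -2.31970435e+01,  7.25210784e-02,
        4.55552316e-02, -1.31015217e-04]), 'tool_pos': array([0.16419965, 0.5506566 , 0.29144138]), 'ee_rot': array([[-9.58309584e-01,  2.85731508e-01, -4.95598354e-04],
       [ 2.85731938e-01,  9.58308098e-01, -1.68793531e-03],
       [-7.36038494e-06, -1.75917286e-03, -9.99998453e-01]]), 'ft_force': array([ 0.27811302, -0.05015861, -0.12698249]), 'torque': array([-0.02113695,  0.0274068 ,  0.06352953]), 'grasp_force': 0.0, 'opening': 1.003937887823572} 0.0595
{'fx': 534.2176954229097, 'fy': 534.2176954229097, 'cx': 284.72239098024016, 'cy': 208.16143728810206, 'rvec': array([ 2.17639544, -2.17621591,  0.11827342]), 'tvec': array([-0.01509586,  0.55581166,  1.49920003])}
{'fx': 441.928531899249, 'fy': 441.928531899249, 'cx': 276.672601616824, 'cy': 218.0699862678292, 'rvec': array([ 2.26909429, -0.65997118,  0.26105636]), 'tvec': array([-0.4515361 ,  0.27612915,  0.84290001])}
{'fx': 303.0185204744042, 'fy': 303.0185204744042, 'cx': 279.86495826484963, 'cy': 212.0647734157514, 'mount': array([[-5.19628680e-04, -9.67032642e-01, -2.54651918e-01,
         7.23906515e-02],
       [ 9.99999674e-01, -6.59909235e-04,  4.65440282e-04,
         7.64541298e-04],
       [-6.18143098e-04, -2.54651594e-01,  9.67032669e-01,
        -9.18488901e-02],
       [ 0.00000000e+00,  0.00000000e+00,  0.00000000e+00,
         1.00000000e+00]])}
```

View pics/top0.png

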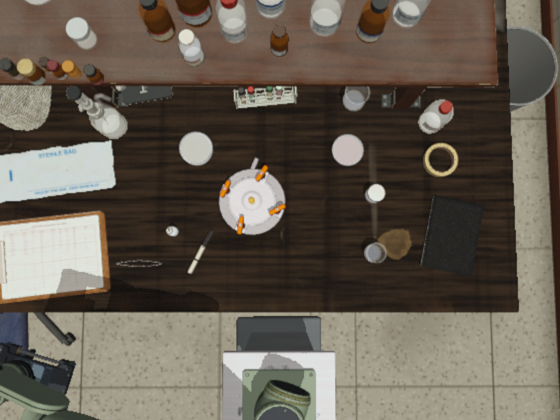

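The top view shows the holder near (251,200), with wing knobs at about (262,172), (224,188), (240,225) and (277,209). The jars at (196,148) and (348,150), the dropper at (172,231) and others are all well clear of it.

```bash
cat > h.py <<'E'
import numpy as np, cv2
from cell import manip
from scipy.spatial.transform import Rotation as R
def cam(name,obs=None):
    m=manip.camera_model(name); K=np.array([[m['fx'],0,m['cx']],[0,m['fy'],m['cy']],[0,0,1]])
    if name=='wrist':
        T=np.eye(4);T[:3,:3]=obs['ee_rot'];T[:3,3]=obs['tool_pos'];T=T@m['mount'];return K,T[:3,:3],T[:3,3]
    r=cv2.Rodrigues(m['rvec'])[0];return K,r.T,-r.T@m['tvec']
def toplane(c,uv,z):
    K,Rw,p=c; d=Rw@np.linalg.inv(K)@np.array([uv[0],uv[1],1.]); return p+d*(z-p[2])/d[2]
def blobs(img,c,z=0.111,amin=15):
    hsv=cv2.cvtColor(img,cv2.COLOR_RGB2HSV)
    m=cv2.inRange(hsv,(5,150,110),(22,255,255)); n,l,s,ce=cv2.connectedComponentsWithStats(m)
    out=[]
    for i in range(1,n):
        if s[i,4]<amin: continue
        v,u=np.nonzero(l==i); P=np.array([toplane(c,q,z)[:2] for q in zip(u,v)])
        (cx,cy),(w,h),a=cv2.minAreaRect((P*1000).astype(np.float32))
        ev,V=np.linalg.eigh(np.cov(P.T)); d=V[:,1]
        out.append((ce[i].round(1),s[i,4],P.mean(0).round(4),np.round([cx/1000,cy/1000,w,h],3),round(np.arctan2(d[1],d[0]),3)))
    return out
E
python3 - <<'E'
from h import *
o=manip.get_obs()
im=cv2.imread("pics/top0.png")[:,:,::-1].copy()
for b in blobs(im,cam('top'),0.105): 
    if 200<b[0][0]<300: print(b)
E
```

```text
(array([261.8, 172.2]), np.int32(76), array([0.6467, 0.0482]), array([ 0.646,  0.049, 14.449, 48.008]), np.float64(2.568))
(array([224.9, 188.4]), np.int32(75), array([0.6021, 0.1483]), array([ 0.602,  0.148, 14.299, 46.244]), np.float64(2.718))
(array([277.4, 208.9]), np.int32(67), array([0.5462, 0.0055]), array([5.4600e-01, 6.0000e-03, 1.3382e+01, 4.7318e+01]), np.float64(2.058))
(array([240. , 225.7]), np.int32(63), array([0.5005, 0.1067]), array([ 0.502,  0.106, 11.544, 44.808]), np.float64(3.009))
```

View pics/scene0.png

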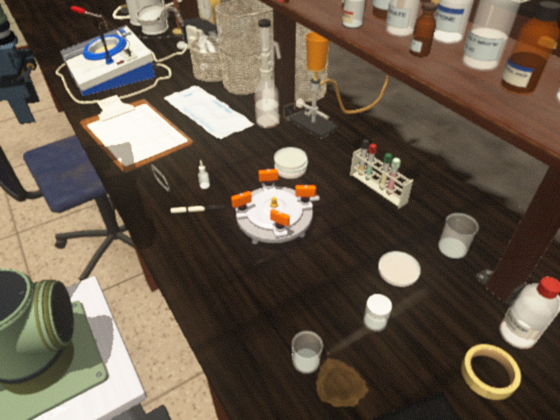

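The scene view confirms it: four orange wings are clear of their neighbours. I'll move over the holder.

step_arm(series="-0.048 -0.0306 0 0 0 0;-0.048 -0.0306 0 0 0 0;-0.048 -0.0306 0 0 0 0;-0.048 -0.0306 0 0 0 0;-0.048 -0.0306 0 0 0 0;-0.048 -0.0306 0 0 0 0;-0.048 -0.0306 0 0 0 0;-0.048 -0.0306 0 0 0 0", grip=45)

```text
time: 1.1
tool_pos: [0.4632, 0.2051, 0.292]
ee_rot: [[-0.958, 0.286, -0.0], [0.286, 0.958, 0.0], [0.0, 0.0, -1.0]]
ft_force: [0.3, 0.4, 0.5]
opening: 0.448
grasp_force: 0.0
```

step_arm(series="-0.048 -0.0306 0 0 0 0;-0.048 -0.0306 0 0 0 0;-0.048 -0.0306 0 0 0 0;0 0 0 0 0 0.14;0 0 0 0 0 0.14;0 0 0 0 0 0;0 0 0 0 0 0")

```text
time: 1.98
tool_pos: [0.5739, 0.0777, 0.2921]
ee_rot: [[-0.843, 0.538, -0.0], [0.538, 0.843, -0.0], [0.0, -0.0, -1.0]]
ft_force: [0.3, 0.1, -0.5]
opening: 0.451
grasp_force: 0.0
```

```bash
python3 - <<'E'
from h import *
o=manip.get_obs(); im=manip.get_image('wrist'); cv2.imwrite('pics/w1.png',im[:,:,::-1])
print(o); 
for b in blobs(im,cam('wrist',o),0.107,80): print(b)
t=[manip.get_obs()['torque'][2]]
for i in range(3): manip.get_image('top'); t.append(manip.get_obs()['torque'][2])
print(t)
E
```

```text
{'time': 1.975, 'qpos': array([ 1.14662842e-01,  3.26514418e-01,  1.55482168e+00,  4.80507760e-05,
        1.26068836e+00, -8.88557882e-01]), 'qvel': array([ 0.00418777, -0.00241177, -0.00056399,  0.00037227,  0.0012648 ,
        0.00745222]), 'effort': array([-1.32442773e-01, -4.14678097e+01, -2.31837827e+01,  1.27384777e-02,
        8.30304273e-02, -4.85655328e-03]), 'tool_pos': array([0.57393933, 0.07768732, 0.29205247]), 'ee_rot': array([[-8.43198815e-01,  5.37601683e-01, -4.34204193e-04],
       [ 5.37601736e-01,  8.43198893e-01, -3.94518427e-06],
       [ 3.63999557e-04, -2.36755502e-04, -9.99999906e-01]]), 'ft_force': array([ 0.28126898,  0.12818066, -0.48688061]), 'torque': array([-0.02781002, -0.01799521, -0.0045231 ]), 'grasp_force': 0.0, 'opening': 0.45068817779117326}
(array([263. , 128.3]), np.int32(676), array([0.5023, 0.1066]), array([ 0.503,  0.106, 12.834, 47.277]), np.float64(3.012))
(array([356.8, 194.3]), np.int32(823), array([0.5988, 0.1476]), array([ 0.6  ,  0.147, 16.986, 50.402]), np.float64(2.731))
(array([279.5, 202.3]), np.int32(233), array([0.5663, 0.0829]
[... 174 characters left out ...]
01]), np.float64(2.041))
(array([293.6, 263. ]), np.int32(213), array([0.6257, 0.0615]), array([ 0.625,  0.062, 12.96 , 19.216]), np.float64(2.626))
(array([194.6, 286.1]), np.int32(363), array([ 0.5935, -0.0363]), array([ 5.9400e-01, -3.5000e-02,  1.4303e+01,  5.8945e+01]), np.float64(2.442))
(array([363.6, 283.2]), np.int32(287), array([0.6825, 0.1091]), array([ 0.686,  0.108, 14.674, 58.919]), np.float64(2.672))
(array([323.6, 333.1]), np.int32(4246), array([0.7107, 0.0458]), array([7.04000e-01, 3.90000e-02, 3.30558e+02, 2.06730e+01]), np.float64(1.014))
[np.float64(0.03631254934636335), np.float64(0.001172105582764916), np.float64(-0.016892335594237626), np.float64(0.029572122517646498)]
```

View pics/w1.png

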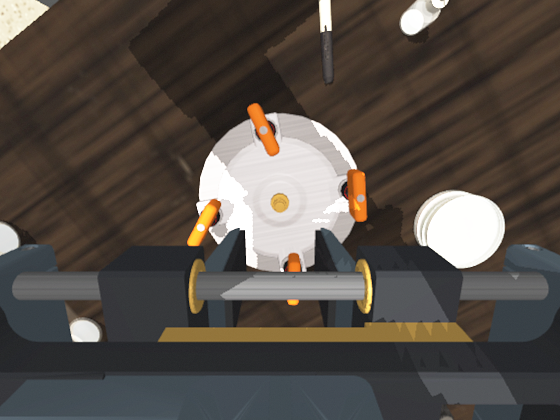

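The wrist view shows three wings at (263,130), (357,195) and (205,222), and knob A is partly hidden at (293,280). Both views fit a centre of (0.5735, 0.0775) and a yaw of −0.377. That gives A(.644,.0495), D(.503,.1055), B(.6015,.148) and C(.5455,.007). I'll start with A.

step_arm(series="-0.0372 0.007 0 0 0 0;-0.0371 0.0069 0 0 0 0;0 0 0.045 0 0 0;0 0 0.045 0 0 0;0 0 0.045 0 0 0;0 0 0 0 0 0;0 0 0 0 0 0")

```text
time: 3.05
tool_pos: [0.6452, 0.0494, 0.159]
ee_rot: [[-0.842, 0.539, 0.003], [0.539, 0.842, 0.0], [-0.002, 0.002, -1.0]]
ft_force: [0.4, 0.5, 0.4]
opening: 0.45
grasp_force: 0.0
```

step_arm(series="0 0 0 0 0 0;0 0 0 0 0 0;0 0 0 0 0 0;0 0 0 0 0 0", grip=0)

```text
time: 3.55
tool_pos: [0.6444, 0.049, 0.1581]
ee_rot: [[-0.842, 0.539, 0.001], [0.539, 0.842, -0.0], [-0.001, 0.0, -1.0]]
ft_force: [-1.1, -0.8, 2.6]
opening: 0.144
grasp_force: 27.0
```

```bash
cat > s.py <<'E'
from h import *
o=manip.get_obs(); R_=o['ee_rot']
print('t',o['time'],'pos',o['tool_pos'].round(4),'yaw',round(np.arctan2(R_[1,0],R_[0,0]),4),'q6 %.3f eff6 %.4f eff1 %.2f'%(o['qpos'][5],o['effort'][5],o['effort'][0]),'F tool',(R_.T@o['ft_force']).round(2),'Mtool',(R_.T@o['torque']).round(3),'open %.3f gf %.1f'%(o['opening'],o['grasp_force']))
E
python3 s.py
```

```text
t 3.55 pos [0.6444 0.049  0.1581] yaw 2.5719 q6 -0.943 eff6 0.0035 eff1 0.71 F tool [ 0.48 -1.3  -2.65] Mtool [ 0.255 -0.037 -0.028] open 0.144 gf 27.0
```

step_arm(series="0 0 0 0 0 0.05;0 0 0 0 0 0.05;0 0 0 0 0 0.05;0 0 0 0 0 0.05")

```text
time: 4.05
tool_pos: [0.6445, 0.0491, 0.1581]
ee_rot: [[-0.718, 0.696, 0.001], [0.696, 0.718, -0.0], [-0.001, 0.001, -1.0]]
ft_force: [-1.3, -0.2, 4.5]
opening: 0.143
grasp_force: 28.0
```

```bash
python3 s.py
```

```text
t 4.05 pos [0.6445 0.0491 0.1581] yaw 2.3712 q6 -0.742 eff6 -0.0597 eff1 0.29 F tool [ 0.77 -1.06 -4.48] Mtool [ 0.283 -0.075 -0.267] open 0.143 gf 28.0
```

step_arm(series="0 0 0 0 0 0.05")

```text
time: 4.18
tool_pos: [0.6445, 0.0491, 0.1581]
ee_rot: [[-0.682, 0.731, 0.001], [0.731, 0.682, -0.0], [-0.001, 0.001, -1.0]]
ft_force: [0.1, -0.2, 3.7]
opening: 0.142
grasp_force: 28.0
```

```bash
python3 s.py
```

```text
t 4.175 pos [0.6445 0.0491 0.1581] yaw 2.3212 q6 -0.692 eff6 -0.0597 eff1 0.26 F tool [-0.19 -0.06 -3.69] Mtool [ 0.172 -0.078 -0.247] open 0.142 gf 28.0
```

step_arm(series="0 0 0 0 0 0.05")

```text
time: 4.3
tool_pos: [0.6445, 0.0491, 0.1581]
ee_rot: [[-0.645, 0.765, 0.001], [0.765, 0.645, -0.0], [-0.001, 0.001, -1.0]]
ft_force: [-1.7, -0.6, 4.1]
opening: 0.142
grasp_force: 28.0
```

```bash
python3 s.py; python3 -c "
from h import *
for i in range(3):
    manip.get_image('top');o=manip.get_obs();print(o['torque'][2],o['effort'][5])"
```

```text
t 4.3 pos [0.6445 0.0491 0.1581] yaw 2.2712 q6 -0.642 eff6 -0.0597 eff1 0.23 F tool [ 0.66 -1.7  -4.11] Mtool [ 0.213 -0.045 -0.274] open 0.142 gf 28.0
0.2524151787375193 0.34446973353624344
0.2356579324674701 0.4130406305193901
0.24810464095208493 0.2708724606782198
```

step_arm(series="0 0 0 0 0 0.05;0 0 0 0 0 0.05")

```text
time: 4.7
tool_pos: [0.6445, 0.0491, 0.1581]
ee_rot: [[-0.565, 0.825, 0.001], [0.825, 0.565, -0.0], [-0.001, 0.001, -1.0]]
ft_force: [-0.6, -0.2, 5.3]
opening: 0.143
grasp_force: 28.2
```

```bash
python3 s.py
```

```text
t 4.7 pos [0.6445 0.0491 0.1581] yaw 2.1717 q6 -0.542 eff6 -0.0606 eff1 0.33 F tool [ 0.21 -0.59 -5.26] Mtool [ 0.215 -0.09  -0.265] open 0.143 gf 28.2
```

step_arm(series="0 0 0 0 0 0.05;0 0 0 0 0 0.05")

```text
time: 4.95
tool_pos: [0.6446, 0.0491, 0.1581]
ee_rot: [[-0.48, 0.877, 0.002], [0.877, 0.48, -0.0], [-0.001, 0.001, -1.0]]
ft_force: [-1.2, -1.4, 5.4]
opening: 0.139
grasp_force: 28.2
```

```bash
python3 s.py
```

```text
t 4.95 pos [0.6446 0.0491 0.1581] yaw 2.0718 q6 -0.442 eff6 -0.0517 eff1 0.27 F tool [-0.65 -1.74 -5.36] Mtool [ 0.212 -0.223 -0.248] open 0.139 gf 28.2
```

step_arm(series="0 0 0 0 0 0.05;0 0 0 0 0 0.05")

```text
time: 5.2
tool_pos: [0.6446, 0.0492, 0.1581]
ee_rot: [[-0.39, 0.921, 0.002], [0.921, 0.39, -0.0], [-0.001, 0.002, -1.0]]
ft_force: [-0.4, -0.6, 5.4]
opening: 0.14
grasp_force: 28.2
```

```bash
python3 s.py
```

```text
t 5.2 pos [0.6446 0.0492 0.1581] yaw 1.9718 q6 -0.342 eff6 -0.0343 eff1 0.22 F tool [-0.36 -0.6  -5.4 ] Mtool [ 0.19  -0.143 -0.298] open 0.140 gf 28.2
```

step_arm(series="0 0 0 0 0 0.05;0 0 0 0 0 0.05")

```text
time: 5.45
tool_pos: [0.6447, 0.0492, 0.1581]
ee_rot: [[-0.297, 0.955, 0.002], [0.955, 0.297, -0.0], [-0.001, 0.002, -1.0]]
ft_force: [0.1, -0.5, 5.2]
opening: 0.142
grasp_force: 28.3
```

```bash
python3 s.py
```

```text
t 5.45 pos [0.6447 0.0492 0.1581] yaw 1.8719 q6 -0.242 eff6 -0.0154 eff1 0.17 F tool [-0.54 -0.1  -5.21] Mtool [ 0.159 -0.185 -0.35 ] open 0.142 gf 28.3
```

step_arm(series="0 0 0 0 0 0.05;0 0 0 0 0 0.05")

```text
time: 5.7
tool_pos: [0.6447, 0.0492, 0.1582]
ee_rot: [[-0.2, 0.98, 0.002], [0.98, 0.2, -0.0], [-0.001, 0.002, -1.0]]
ft_force: [-0.6, -1.2, 4.8]
opening: 0.142
grasp_force: 28.4
```

```bash
python3 s.py
```

```text
t 5.7 pos [0.6447 0.0492 0.1582] yaw 1.7719 q6 -0.143 eff6 0.0025 eff1 0.11 F tool [-1.1  -0.83 -4.75] Mtool [ 0.146 -0.202 -0.302] open 0.142 gf 28.4
```

The joint-6 effort turns out to be the clean signal: −0.060 on the free thread, rising in step with torque. So torque ≈ 0.33 + effort, and snug is at effort ≈ 0.02. I'll finish A and move to D.

step_arm(series="0 0 0 0 0 0.05;0 0 0 0 0 0.05")

```text
time: 5.95
tool_pos: [0.6448, 0.0492, 0.1581]
ee_rot: [[-0.101, 0.995, 0.002], [0.995, 0.101, -0.0], [-0.0, 0.002, -1.0]]
ft_force: [0.6, 0.0, 5.8]
opening: 0.143
grasp_force: 28.5
```

```bash
python3 s.py
```

```text
t 5.95 pos [0.6448 0.0492 0.1581] yaw 1.672 q6 -0.043 eff6 0.0221 eff1 0.10 F tool [-0.04  0.57 -5.81] Mtool [ 0.071 -0.233 -0.322] open 0.143 gf 28.5
```

step_arm(series="0 0 0 0 0 0;0 0 0 0 0 0;0 0 -0.05 0 0 0;0.0234 -0.0451 0 0 0 0;0.0234 -0.0451 0 0 0 0;0.0235 -0.0451 0 0 0 0;0 0 0 0 0 -0.18;0 0 0 0 0 -0.18", grip=45)

```text
time: 6.95
tool_pos: [0.5016, 0.1059, 0.2071]
ee_rot: [[-0.451, 0.892, -0.0], [0.892, 0.451, 0.0], [0.0, -0.0, -1.0]]
ft_force: [-0.6, 0.2, -0.7]
opening: 0.448
grasp_force: 0.0
```

step_arm(series="0 0 0 0 0 -0.18;0 0 0 0 0 -0.18;0 0 0 0 0 -0.18;0 0 0 0 0 -0.18;0 0 0 0 0 -0.18;0 0 0 0 0 -0.08;0 0 0 0 0 0;0 0 0 0 0 0")

```text
time: 7.95
tool_pos: [0.5023, 0.1055, 0.207]
ee_rot: [[-0.991, 0.13, -0.0], [0.13, 0.991, 0.0], [0.0, 0.0, -1.0]]
ft_force: [0.7, 0.1, 0.5]
opening: 0.449
grasp_force: 0.0
```

```bash
python3 s.py; python3 - <<'E'
from h import *
o=manip.get_obs(); im=manip.get_image('wrist'); cv2.imwrite('pics/w2.png',im[:,:,::-1])
for b in blobs(im,cam('wrist',o),0.111,150): print(b)
E
```

```text
t 7.95 pos [0.5023 0.1055 0.207 ] yaw 3.0108 q6 -1.256 eff6 0.0017 eff1 0.00 F tool [-0.65  0.18 -0.55] Mtool [ 0.015  0.042 -0.005] open 0.449 gf 0.0
(array([279.3, 236.3]), np.int32(1037), array([0.4963, 0.1069]), array([ 0.497,  0.107, 11.801, 47.14 ]), np.float64(3.016))
(array([299.1, 328.4]), np.int32(151), array([0.5667, 0.1118]), array([ 0.568,  0.115, 62.742,  1.642]), np.float64(1.444))
```

step_arm(series="0 0 0.025 0 0 0;0 0 0.024 0 0 0;0 0 0 0 0 0;0 0 0 0 0 0")

```text
time: 8.5
tool_pos: [0.503, 0.1056, 0.159]
ee_rot: [[-0.992, 0.13, 0.001], [0.13, 0.992, 0.0], [-0.001, 0.0, -1.0]]
ft_force: [0.6, 0.5, -0.9]
opening: 0.451
grasp_force: 0.0
```

step_arm(series="0 0 0 0 0 0;0 0 0 0 0 0;0 0 0 0 0 0;0 0 0 0 0 0.05;0 0 0 0 0 0.05;0 0 0 0 0 0.05;0 0 0 0 0 0.05", grip=0)

```text
time: 9.38
tool_pos: [0.5027, 0.1054, 0.1586]
ee_rot: [[-0.946, 0.324, 0.001], [0.324, 0.946, -0.0], [-0.001, -0.0, -1.0]]
ft_force: [-0.5, -0.6, 0.0]
opening: 0.14
grasp_force: 27.2
```

```bash
python3 s.py
```

```text
t 9.375 pos [0.5027 0.1054 0.1586] yaw 2.8113 q6 -1.056 eff6 -0.0598 eff1 -0.05 F tool [ 0.27 -0.74 -0.01] Mtool [ 0.059 -0.024 -0.267] open 0.140 gf 27.2
```

step_arm(series="0 0 0 0 0 0.05;0 0 0 0 0 0.05")

```text
time: 9.62
tool_pos: [0.5027, 0.1055, 0.1586]
ee_rot: [[-0.909, 0.417, 0.001], [0.417, 0.909, -0.0], [-0.001, 0.0, -1.0]]
ft_force: [-0.4, -0.1, 0.5]
opening: 0.136
grasp_force: 27.2
```

```bash
python3 s.py
```

```text
t 9.625 pos [0.5027 0.1055 0.1586] yaw 2.7112 q6 -0.956 eff6 -0.0593 eff1 -0.22 F tool [ 0.33 -0.24 -0.47] Mtool [ 0.029  0.026 -0.314] open 0.136 gf 27.2
```

step_arm(series="0 0 0 0 0 0.05;0 0 0 0 0 0.05")

```text
time: 9.88
tool_pos: [0.5027, 0.1056, 0.1585]
ee_rot: [[-0.863, 0.506, 0.001], [0.506, 0.863, 0.0], [-0.001, 0.0, -1.0]]
ft_force: [0.4, 0.9, 0.9]
opening: 0.137
grasp_force: 27.1
```

```bash
python3 s.py
```

```text
t 9.875 pos [0.5027 0.1056 0.1585] yaw 2.6112 q6 -0.856 eff6 -0.0590 eff1 -0.37 F tool [ 0.11  0.97 -0.93] Mtool [-0.074  0.025 -0.265] open 0.137 gf 27.1
```

step_arm(series="0 0 0 0 0 0.05;0 0 0 0 0 0.05;0 0 0 0 0 0.05")

```text
time: 10.25
tool_pos: [0.5028, 0.1057, 0.1586]
ee_rot: [[-0.777, 0.629, 0.001], [0.629, 0.777, 0.0], [-0.001, 0.001, -1.0]]
ft_force: [0.6, 0.5, -0.1]
opening: 0.135
grasp_force: 27.1
```

```bash
python3 s.py
```

```text
t 10.25 pos [0.5028 0.1057 0.1586] yaw 2.461 q6 -0.706 eff6 -0.0582 eff1 -0.58 F tool [-0.17  0.75  0.12] Mtool [-0.104  0.024 -0.312] open 0.135 gf 27.1
```

step_arm(series="0 0 0 0 0 0.05;0 0 0 0 0 0.05;0 0 0 0 0 0.05")

```text
time: 10.62
tool_pos: [0.5029, 0.1058, 0.1586]
ee_rot: [[-0.674, 0.738, 0.001], [0.738, 0.674, 0.001], [-0.001, 0.001, -1.0]]
ft_force: [1.4, 1.7, 0.7]
opening: 0.134
grasp_force: 27.1
```

```bash
python3 s.py
```

```text
t 10.625 pos [0.5029 0.1058 0.1586] yaw 2.311 q6 -0.556 eff6 -0.0577 eff1 -0.76 F tool [ 0.28  2.14 -0.7 ] Mtool [-0.234  0.045 -0.228] open 0.134 gf 27.1
```

step_arm(series="0 0 0 0 0 0.05;0 0 0 0 0 0.05;0 0 0 0 0 0.05")

```text
time: 11.0
tool_pos: [0.503, 0.1059, 0.1586]
ee_rot: [[-0.557, 0.831, 0.002], [0.831, 0.557, 0.001], [-0.0, 0.002, -1.0]]
ft_force: [0.9, 1.5, -0.3]
opening: 0.138
grasp_force: 27.1
```

```bash
python3 s.py
```

```text
t 11.0 pos [0.503  0.1059 0.1586] yaw 2.161 q6 -0.406 eff6 -0.0573 eff1 -0.89 F tool [0.68 1.6  0.27] Mtool [-0.214  0.023 -0.229] open 0.138 gf 27.1
```

step_arm(series="0 0 0 0 0 0.05;0 0 0 0 0 0.05;0 0 0 0 0 0.05")

```text
time: 11.38
tool_pos: [0.5032, 0.106, 0.1586]
ee_rot: [[-0.426, 0.905, 0.002], [0.905, 0.426, 0.001], [-0.0, 0.002, -1.0]]
ft_force: [1.7, 1.4, -0.0]
opening: 0.134
grasp_force: 27.1
```

```bash
python3 s.py
```

```text
t 11.375 pos [0.5032 0.106  0.1586] yaw 2.0109 q6 -0.256 eff6 -0.0501 eff1 -0.99 F tool [0.57 2.13 0.04] Mtool [-0.299  0.134 -0.254] open 0.134 gf 27.1
```

step_arm(series="0 0 0 0 0 0.05;0 0 0 0 0 0.05;0 0 0 0 0 0.05;0 0 0 0 0 0.05;0 0 0 0 0 0.05")

```text
time: 12.0
tool_pos: [0.5034, 0.106, 0.1586]
ee_rot: [[-0.189, 0.982, 0.003], [0.982, 0.189, 0.001], [0.0, 0.003, -1.0]]
ft_force: [1.8, 1.4, -0.2]
opening: 0.135
grasp_force: 27.5
```

```bash
python3 s.py
```

```text
t 12.0 pos [0.5034 0.106  0.1586] yaw 1.7611 q6 -0.006 eff6 -0.0066 eff1 -1.09 F tool [1.04 2.02 0.25] Mtool [-0.272  0.238 -0.353] open 0.135 gf 27.5
```

step_arm(series="0 0 0 0 0 0.05;0 0 0 0 0 0.05")

```text
time: 12.25
tool_pos: [0.5035, 0.106, 0.1587]
ee_rot: [[-0.09, 0.996, 0.003], [0.996, 0.09, 0.001], [0.001, 0.003, -1.0]]
ft_force: [1.4, 1.5, -1.5]
opening: 0.143
grasp_force: 27.7
```

```bash
python3 s.py
```

```text
t 12.25 pos [0.5035 0.106  0.1587] yaw 1.6611 q6 0.094 eff6 0.0126 eff1 -1.10 F tool [1.42 1.5  1.47] Mtool [-0.341  0.169 -0.341] open 0.143 gf 27.7
```

step_arm(series="0 0 0 0 0 0.05")

```text
time: 12.38
tool_pos: [0.5035, 0.106, 0.1587]
ee_rot: [[-0.04, 0.999, 0.003], [0.999, 0.04, 0.001], [0.001, 0.003, -1.0]]
ft_force: [1.9, 2.1, -0.6]
opening: 0.134
grasp_force: 27.7
```

step_arm(series="0 0 0 0 0 0;0 0 0 0 0 0;0 0 -0.05 0 0 0;0.0193 0.0503 0 0 0 0;0.0193 0.0503 0 0 0 0;0 0 0 0 0 -0.18;0 0 0 0 0 -0.18;0 0 0 0 0 -0.18", grip=45)

```text
time: 13.38
tool_pos: [0.6011, 0.1481, 0.2077]
ee_rot: [[-0.554, 0.832, -0.002], [0.832, 0.554, -0.0], [0.001, -0.002, -1.0]]
ft_force: [-0.1, 0.1, 0.7]
opening: 0.452
grasp_force: 0.0
```

step_arm(series="0 0 0 0 0 -0.18;0 0 0 0 0 -0.18;0 0 0 0 0 -0.18;0 0 0 0 0 -0.034;0 0 0 0 0 0;0 0 0 0 0 0")

```text
time: 14.12
tool_pos: [0.6014, 0.1482, 0.2082]
ee_rot: [[-0.914, 0.405, -0.0], [0.405, 0.914, 0.0], [0.0, -0.0, -1.0]]
ft_force: [-0.0, 0.2, -0.1]
opening: 0.452
grasp_force: 0.0
```

```bash
python3 s.py; python3 - <<'E'
from h import *
o=manip.get_obs(); im=manip.get_image('wrist'); cv2.imwrite('pics/w3.png',im[:,:,::-1])
for b in blobs(im,cam('wrist',o),0.111,150): print(b)
E
```

```text
t 14.125 pos [0.6014 0.1482 0.2082] yaw 2.7245 q6 -0.931 eff6 0.0083 eff1 -0.01 F tool [0.11 0.14 0.14] Mtool [ 0.07  -0.007  0.007] open 0.452 gf 0.0
(array([158.7, 131.7]), np.int32(1831), array([0.5055, 0.1115]), array([ 0.506,  0.11 , 15.569, 50.484]), np.float64(1.671))
(array([279.7, 236.8]), np.int32(1066), array([0.5964, 0.1511]), array([ 0.597,  0.151, 11.859, 47.498]), np.float64(2.698))
(array([ 73.6, 239.6]), np.int32(1472), array([0.5429, 0.0258]), array([5.4300e-01, 2.4000e-02, 1.9172e+01, 4.9130e+01]), np.float64(2.054))
(array([189.2, 230.1]), np.int32(210), array([0.5679, 0.0988]), array([ 0.567,  0.098, 12.311, 15.701]), np.float64(2.502))
(array([194.7, 285.7]), np.int32(382), array([0.6052, 0.083 ]), array([ 0.606,  0.084,  9.732, 40.248]), np.float64(2.591))
(array([363.9, 284.3]), np.int32(310), array([0.6516, 0.19  ]), array([ 0.653,  0.189, 10.017, 40.176]), np.float64(2.81))
(array([324. , 333.1]), np.int32(4334), array([0.6762, 0.1505]), array([6.7300e-01, 1.4500e-01, 2.2647e+02, 1.4122e+01]), np.float64(1.164))
```

View pics/w3.png

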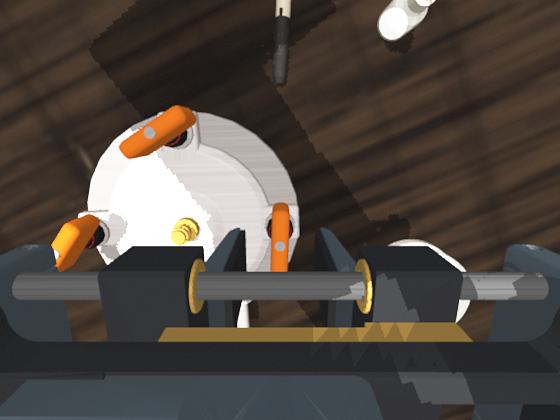

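The wing of B at (280,237) sits centred between the fingers, with its far end hidden by the finger carriage. I'll lower, grip and turn.

step_arm(series="0 0 0.025 0 0 0;0 0 0.025 0 0 0;0 0 0 0 0 0;0 0 0 0 0 0")

```text
time: 14.68
tool_pos: [0.602, 0.1483, 0.1591]
ee_rot: [[-0.915, 0.404, 0.001], [0.404, 0.915, 0.0], [-0.001, 0.001, -1.0]]
ft_force: [1.0, 0.3, 0.5]
opening: 0.451
grasp_force: 0.0
```

step_arm(series="0 0 0 0 0 0;0 0 0 0 0 0;0 0 0 0 0 0;0 0 0 0 0 0.05;0 0 0 0 0 0.05;0 0 0 0 0 0.05;0 0 0 0 0 0.05", grip=0)

```text
time: 15.55
tool_pos: [0.6015, 0.1481, 0.1586]
ee_rot: [[-0.816, 0.578, 0.001], [0.578, 0.816, -0.0], [-0.001, 0.0, -1.0]]
ft_force: [0.7, -0.7, 0.6]
opening: 0.132
grasp_force: 27.4
```

```bash
python3 s.py
```

```text
t 15.55 pos [0.6015 0.1481 0.1586] yaw 2.5251 q6 -0.731 eff6 -0.0594 eff1 -0.07 F tool [-1.   -0.19 -0.59] Mtool [ 0.093  0.015 -0.276] open 0.132 gf 27.4
```

step_arm(series="0 0 0 0 0 0.05;0 0 0 0 0 0.05;0 0 0 0 0 0.05")

```text
time: 15.92
tool_pos: [0.6016, 0.1482, 0.1586]
ee_rot: [[-0.72, 0.694, 0.001], [0.694, 0.72, -0.0], [-0.001, 0.001, -1.0]]
ft_force: [-0.2, 0.2, 0.0]
opening: 0.131
grasp_force: 27.4
```

```bash
python3 s.py
```

```text
t 15.925 pos [0.6016 0.1482 0.1586] yaw 2.3751 q6 -0.581 eff6 -0.0590 eff1 -0.25 F tool [ 0.33  0.02 -0.  ] Mtool [ 0.002 -0.036 -0.248] open 0.131 gf 27.4
```

step_arm(series="0 0 0 0 0 0.05;0 0 0 0 0 0.05")

```text
time: 16.18
tool_pos: [0.6017, 0.1483, 0.1586]
ee_rot: [[-0.648, 0.762, 0.001], [0.762, 0.648, 0.0], [-0.001, 0.001, -1.0]]
ft_force: [1.1, 0.0, 0.3]
opening: 0.131
grasp_force: 27.4
```

```bash
python3 s.py
```

```text
t 16.175 pos [0.6017 0.1483 0.1586] yaw 2.2751 q6 -0.481 eff6 -0.0585 eff1 -0.34 F tool [-0.69  0.87 -0.32] Mtool [ 0.013 -0.066 -0.25 ] open 0.131 gf 27.4
```

step_arm(series="0 0 0 0 0 0.05;0 0 0 0 0 0.05;0 0 0 0 0 0.05")

```text
time: 16.55
tool_pos: [0.6018, 0.1484, 0.1586]
ee_rot: [[-0.526, 0.85, 0.001], [0.85, 0.526, 0.0], [-0.001, 0.001, -1.0]]
ft_force: [0.2, 0.8, 0.3]
opening: 0.133
grasp_force: 27.4
```

```bash
python3 s.py
```

```text
t 16.55 pos [0.6018 0.1484 0.1586] yaw 2.1251 q6 -0.331 eff6 -0.0580 eff1 -0.46 F tool [ 0.55  0.61 -0.32] Mtool [-0.084 -0.051 -0.31 ] open 0.133 gf 27.4
```

step_arm(series="0 0 0 0 0 0.05;0 0 0 0 0 0.05;0 0 0 0 0 0.05")

```text
time: 16.92
tool_pos: [0.602, 0.1485, 0.1587]
ee_rot: [[-0.393, 0.919, 0.002], [0.919, 0.393, 0.0], [-0.0, 0.002, -1.0]]
ft_force: [0.6, -0.1, 0.1]
opening: 0.133
grasp_force: 27.4
```

```bash
python3 s.py
```

```text
t 16.925 pos [0.602  0.1485 0.1587] yaw 1.9751 q6 -0.181 eff6 -0.0574 eff1 -0.52 F tool [-0.32  0.51 -0.12] Mtool [-0.165 -0.053 -0.262] open 0.133 gf 27.4
```

step_arm(series="0 0 0 0 0 0.05;0 0 0 0 0 0.05;0 0 0 0 0 0.05")

```text
time: 17.3
tool_pos: [0.6021, 0.1485, 0.1587]
ee_rot: [[-0.252, 0.968, 0.002], [0.968, 0.252, 0.001], [-0.0, 0.002, -1.0]]
ft_force: [0.5, -0.0, 0.2]
opening: 0.136
grasp_force: 27.4
```

```bash
python3 s.py
```

```text
t 17.3 pos [0.6021 0.1485 0.1587] yaw 1.8251 q6 -0.031 eff6 -0.0417 eff1 -0.55 F tool [-0.13  0.52 -0.25] Mtool [-0.243 -0.04  -0.276] open 0.136 gf 27.4
```

step_arm(series="0 0 0 0 0 0.05;0 0 0 0 0 0.05;0 0 0 0 0 0.05")

```text
time: 17.68
tool_pos: [0.6023, 0.1486, 0.1587]
ee_rot: [[-0.104, 0.995, 0.003], [0.995, 0.104, 0.001], [0.0, 0.003, -1.0]]
ft_force: [1.3, 1.4, -0.1]
opening: 0.133
grasp_force: 27.8
```

```bash
python3 s.py
```

```text
t 17.675 pos [0.6023 0.1486 0.1587] yaw 1.6753 q6 0.119 eff6 -0.0143 eff1 -0.58 F tool [1.24 1.4  0.11] Mtool [-0.193  0.039 -0.262] open 0.133 gf 27.8
```

step_arm(series="0 0 0 0 0 0.05;0 0 0 0 0 0.05;0 0 0 0 0 0.05;0 0 0 0 0 0.05")

```text
time: 18.18
tool_pos: [0.6025, 0.1485, 0.1587]
ee_rot: [[0.095, 0.995, 0.003], [0.995, -0.095, 0.001], [0.001, 0.003, -1.0]]
ft_force: [2.4, 1.4, -0.2]
opening: 0.133
grasp_force: 28.1
```

```bash
python3 s.py
```

```text
t 18.175 pos [0.6025 0.1485 0.1587] yaw 1.4754 q6 0.319 eff6 0.0248 eff1 -0.51 F tool [1.58 2.26 0.19] Mtool [-0.366  0.073 -0.421] open 0.133 gf 28.1
```

step_arm(series="0 0 0 0 0 0;0 0 0 0 0 0;0 0 -0.05 0 0 0;-0.0485 -0.0138 0 0 0 0;-0.0485 -0.0138 0 0 0 0;-0.0486 -0.0138 0 0 0 0;0 0 0 0 0 -0.18;0 0 0 0 0 -0.18", grip=45)

```text
time: 19.18
tool_pos: [0.5458, 0.0063, 0.2083]
ee_rot: [[-0.266, 0.964, -0.001], [0.964, 0.266, 0.0], [0.0, -0.001, -1.0]]
ft_force: [-0.2, -0.5, 0.3]
opening: 0.448
grasp_force: 0.0
```

step_arm(series="0 0 0 0 0 -0.18;0 0 0 0 0 -0.035;0 0 0 0 0 0;0 0 0 0 0 0")

```text
time: 19.68
tool_pos: [0.5463, 0.0072, 0.2082]
ee_rot: [[-0.461, 0.888, -0.0], [0.888, 0.461, 0.0], [0.0, -0.0, -1.0]]
ft_force: [0.2, 0.0, -1.2]
opening: 0.447
grasp_force: 0.0
```

```bash
python3 s.py; python3 - <<'E'
from h import *
o=manip.get_obs(); im=manip.get_image('wrist'); cv2.imwrite('pics/w4.png',im[:,:,::-1])
for b in blobs(im,cam('wrist',o),0.111,800)[:3]: print(b)
E
```

```text
t 19.675 pos [0.5463 0.0072 0.2082] yaw 2.0496 q6 -0.487 eff6 0.0082 eff1 -0.02 F tool [-0.1   0.22  1.21] Mtool [ 0.036 -0.061 -0.013] open 0.447 gf 0.0
(array([292.8,  69.8]), np.int32(1597), array([0.5035, 0.1059]), array([ 0.504,  0.105, 12.001, 47.618]), np.float64(1.717))
(array([464.3,  85.4]), np.int32(2838), array([0.5959, 0.1444]), array([ 0.596,  0.144, 52.194, 20.629]), np.float64(1.465))
(array([278.8, 236.7]), np.int32(1096), array([0.543 , 0.0123]), array([5.4300e-01, 1.2000e-02, 1.1890e+01, 4.8139e+01]), np.float64(2.063))
```

step_arm(series="0 0 0.025 0 0 0;0 0 0.025 0 0 0;0 0 0 0 0 0;0 0 0 0 0 0")

```text
time: 20.23
tool_pos: [0.547, 0.0072, 0.159]
ee_rot: [[-0.462, 0.887, 0.001], [0.887, 0.462, 0.0], [-0.001, 0.001, -1.0]]
ft_force: [-0.9, -0.1, -0.4]
opening: 0.448
grasp_force: 0.0
```

step_arm(series="0 0 0 0 0 0;0 0 0 0 0 0;0 0 0 0 0 0;0 0 0 0 0 0.05;0 0 0 0 0 0.05;0 0 0 0 0 0.05;0 0 0 0 0 0.05", grip=0)

```text
time: 21.1
tool_pos: [0.5461, 0.007, 0.1586]
ee_rot: [[-0.276, 0.961, -0.0], [0.961, 0.276, -0.001], [-0.0, -0.001, -1.0]]
ft_force: [-1.1, -0.2, 2.3]
opening: 0.134
grasp_force: 27.4
```

```bash
python3 s.py
```

```text
t 21.1 pos [0.5461 0.007  0.1586] yaw 1.8503 q6 -0.287 eff6 -0.0605 eff1 0.16 F tool [ 0.07 -1.09 -2.27] Mtool [ 0.286 -0.162 -0.228] open 0.134 gf 27.4
```

step_arm(series="0 0 0 0 0 0.05;0 0 0 0 0 0.05;0 0 0 0 0 0.05")

```text
time: 21.48
tool_pos: [0.5462, 0.007, 0.1585]
ee_rot: [[-0.129, 0.992, -0.0], [0.992, 0.129, -0.001], [-0.001, -0.0, -1.0]]
ft_force: [-1.4, -0.4, 1.9]
opening: 0.137
grasp_force: 27.3
```

```bash
python3 s.py
```

```text
t 21.475 pos [0.5462 0.007  0.1585] yaw 1.7003 q6 -0.137 eff6 -0.0601 eff1 0.13 F tool [-0.25 -1.42 -1.92] Mtool [ 0.185 -0.183 -0.284] open 0.137 gf 27.3
```

step_arm(series="0 0 0 0 0 0.05;0 0 0 0 0 0.05")

```text
time: 21.72
tool_pos: [0.5462, 0.007, 0.1585]
ee_rot: [[-0.03, 1.0, -0.0], [1.0, 0.03, -0.001], [-0.001, -0.0, -1.0]]
ft_force: [-0.5, -0.7, 2.0]
opening: 0.137
grasp_force: 27.3
```

```bash
python3 s.py
```

```text
t 21.725 pos [0.5462 0.007  0.1585] yaw 1.6003 q6 -0.037 eff6 -0.0600 eff1 0.12 F tool [-0.65 -0.53 -2.03] Mtool [ 0.177 -0.232 -0.267] open 0.137 gf 27.3
```

step_arm(series="0 0 0 0 0 0.05;0 0 0 0 0 0.05;0 0 0 0 0 0.05")

```text
time: 22.1
tool_pos: [0.5463, 0.007, 0.1585]
ee_rot: [[0.12, 0.993, 0.0], [0.993, -0.12, -0.001], [-0.001, 0.0, -1.0]]
ft_force: [-0.3, -0.8, 0.7]
opening: 0.134
grasp_force: 27.3
```

```bash
python3 s.py
```

```text
t 22.1 pos [0.5463 0.007  0.1585] yaw 1.4503 q6 0.113 eff6 -0.0597 eff1 0.14 F tool [-0.84 -0.22 -0.7 ] Mtool [ 0.14  -0.219 -0.222] open 0.134 gf 27.3
```

step_arm(series="0 0 0 0 0 0.05;0 0 0 0 0 0.05;0 0 0 0 0 0.05")

```text
time: 22.48
tool_pos: [0.5464, 0.007, 0.1586]
ee_rot: [[0.267, 0.964, 0.0], [0.964, -0.267, -0.001], [-0.001, 0.0, -1.0]]
ft_force: [0.8, -0.9, 0.9]
opening: 0.137
grasp_force: 27.3
```

```bash
python3 s.py
```

```text
t 22.475 pos [0.5464 0.007  0.1586] yaw 1.3004 q6 0.263 eff6 -0.0594 eff1 0.19 F tool [-0.66  1.01 -0.94] Mtool [ 0.06  -0.253 -0.278] open 0.137 gf 27.3
```

step_arm(series="0 0 0 0 0 0.05;0 0 0 0 0 0.05;0 0 0 0 0 0.05")

```text
time: 22.85
tool_pos: [0.5465, 0.0069, 0.1586]
ee_rot: [[0.408, 0.913, 0.001], [0.913, -0.408, -0.001], [-0.0, 0.001, -1.0]]
ft_force: [-0.4, -1.1, 2.5]
opening: 0.137
grasp_force: 27.3
```

```bash
python3 s.py
```

```text
t 22.85 pos [0.5465 0.0069 0.1586] yaw 1.1504 q6 0.413 eff6 -0.0591 eff1 0.26 F tool [-1.15  0.1  -2.53] Mtool [-0.022 -0.279 -0.293] open 0.137 gf 27.3
```

step_arm(series="0 0 0 0 0 0.05;0 0 0 0 0 0.05;0 0 0 0 0 0.05")

```text
time: 23.22
tool_pos: [0.5466, 0.0069, 0.1585]
ee_rot: [[0.54, 0.842, 0.001], [0.842, -0.54, -0.001], [-0.0, 0.001, -1.0]]
ft_force: [-0.6, -2.0, 1.2]
opening: 0.14
grasp_force: 27.4
```

```bash
python3 s.py
```

```text
t 23.225 pos [0.5466 0.0069 0.1585] yaw 1.0005 q6 0.563 eff6 -0.0317 eff1 0.32 F tool [-2.03  0.62 -1.16] Mtool [-0.042 -0.329 -0.285] open 0.140 gf 27.4
```

step_arm(series="0 0 0 0 0 0.05;0 0 0 0 0 0.05;0 0 0 0 0 0.05;0 0 0 0 0 0.05;0 0 0 0 0 0.05")

```text
time: 23.85
tool_pos: [0.5467, 0.0068, 0.1586]
ee_rot: [[0.731, 0.682, 0.001], [0.682, -0.731, -0.001], [0.0, 0.001, -1.0]]
ft_force: [0.1, -1.4, 0.7]
opening: 0.14
grasp_force: 27.8
```

```bash
python3 s.py
```

```text
t 23.85 pos [0.5467 0.0068 0.1586] yaw 0.7507 q6 0.813 eff6 0.0162 eff1 0.46 F tool [-0.87  1.15 -0.66] Mtool [-0.196 -0.26  -0.284] open 0.140 gf 27.8
```

step_arm(series="0 0 0 0 0 0.05")

```text
time: 23.98
tool_pos: [0.5467, 0.0068, 0.1586]
ee_rot: [[0.764, 0.645, 0.001], [0.645, -0.764, -0.001], [0.0, 0.002, -1.0]]
ft_force: [-0.5, -1.6, 0.2]
opening: 0.133
grasp_force: 27.9
```

```bash
python3 s.py
```

```text
t 23.975 pos [0.5467 0.0068 0.1586] yaw 0.7008 q6 0.863 eff6 0.0266 eff1 0.50 F tool [-1.38  0.88 -0.18] Mtool [-0.213 -0.311 -0.322] open 0.133 gf 27.9
```

step_arm(series="0 0 0 0 0 0;0 0 0 0 0 0;0 0 -0.05 0 0 0;0.0512 0.0156 0 0 0 0;0.0512 0.0156 0 0 0 0;0 0 0 0 0 -0.18;0 0 0 0 0 -0.18;0 0 0 0 0 -0.18", grip=45)

```text
time: 24.98
tool_pos: [0.6447, 0.0496, 0.2077]
ee_rot: [[0.318, 0.948, -0.001], [0.948, -0.318, 0.0], [-0.0, -0.001, -1.0]]
ft_force: [0.5, 0.1, 0.7]
opening: 0.45
grasp_force: 0.0
```

step_arm(series="0 0 0 0 0 -0.18;0 0 0 0 0 -0.18;0 0 0 0 0 -0.18;0 0 0 0 0 -0.01;0 0 0 0 0 0;0 0 0 0 0 0")

```text
time: 25.72
tool_pos: [0.6447, 0.0494, 0.2082]
ee_rot: [[-0.217, 0.976, -0.0], [0.976, 0.217, 0.0], [0.0, -0.0, -1.0]]
ft_force: [1.0, 0.5, 0.0]
opening: 0.45
grasp_force: 0.0
```

```bash
python3 s.py; python3 - <<'E'
from h import *
o=manip.get_obs(); im=manip.get_image('wrist'); cv2.imwrite('pics/w5.png',im[:,:,::-1])
for b in blobs(im,cam('wrist',o),0.111,800)[:3]: print(b)
E
```

```text
t 25.725 pos [0.6447 0.0494 0.2082] yaw 1.7895 q6 -0.160 eff6 0.0103 eff1 0.00 F tool [ 0.29  1.06 -0.05] Mtool [ 0.023 -0.085  0.037] open 0.450 gf 0.0
(array([248.2,  73.3]), np.int32(1786), array([0.6039, 0.1483]), array([ 0.604,  0.148, 13.546, 46.726]), np.float64(1.586))
(array([ 82.9, 109.1]), np.int32(3073), array([0.512 , 0.1079]), array([ 0.512,  0.107, 24.676, 46.696]), np.float64(1.725))
(array([280. , 236.5]), np.int32(1084), array([0.6433, 0.0554]), array([ 0.643,  0.055, 11.55 , 48.331]), np.float64(1.759))
```

All four are snug. Now the firm round, with a target effort of about 0.13 (0.46 N·m), starting with A.

step_arm(series="0 0 0.025 0 0 0;0 0 0.025 0 0 0;0 0 0 0 0 0;0 0 0 0 0 0")

```text
time: 26.28
tool_pos: [0.6453, 0.0494, 0.1592]
ee_rot: [[-0.218, 0.976, 0.002], [0.976, 0.218, 0.0], [-0.0, 0.002, -1.0]]
ft_force: [-0.4, -0.2, 0.6]
opening: 0.453
grasp_force: 0.0
```

step_arm(series="0 0 0 0 0 0;0 0 0 0 0 0;0 0 0 0 0 0;0 0 0 0 0 0.06;0 0 0 0 0 0.06;0 0 0 0 0 0.06;0 0 0 0 0 0.06", grip=0)

```text
time: 27.15
tool_pos: [0.645, 0.0494, 0.1587]
ee_rot: [[0.021, 1.0, 0.001], [1.0, -0.021, -0.0], [-0.0, 0.001, -1.0]]
ft_force: [0.6, -0.1, 0.6]
opening: 0.136
grasp_force: 28.2
```

```bash
python3 s.py
```

```text
t 27.15 pos [0.645  0.0494 0.1587] yaw 1.5502 q6 0.080 eff6 -0.0214 eff1 -0.40 F tool [-0.07  0.57 -0.63] Mtool [ 0.055 -0.122 -0.376] open 0.136 gf 28.2
```

step_arm(series="0 0 0 0 0 0.05;0 0 0 0 0 0.05;0 0 0 0 0 0.05;0 0 0 0 0 0.05")

```text
time: 27.65
tool_pos: [0.6451, 0.0494, 0.1587]
ee_rot: [[0.218, 0.976, 0.001], [0.976, -0.218, -0.0], [-0.0, 0.001, -1.0]]
ft_force: [0.2, -1.0, 1.4]
opening: 0.134
grasp_force: 28.6
```

```bash
python3 s.py
```

```text
t 27.65 pos [0.6451 0.0494 0.1587] yaw 1.3506 q6 0.279 eff6 0.0822 eff1 -0.40 F tool [-0.97  0.39 -1.39] Mtool [-0.032 -0.083 -0.445] open 0.134 gf 28.6
```

step_arm(series="0 0 0 0 0 0.05;0 0 0 0 0 0.05;0 0 0 0 0 0.05;0 0 0 0 0 0.05")

```text
time: 28.15
tool_pos: [0.6452, 0.0493, 0.1587]
ee_rot: [[0.408, 0.913, 0.001], [0.913, -0.408, -0.0], [0.0, 0.002, -1.0]]
ft_force: [0.9, -0.0, 2.3]
opening: 0.137
grasp_force: 28.8
```

```bash
python3 s.py
```

```text
t 28.15 pos [0.6452 0.0493 0.1587] yaw 1.1507 q6 0.479 eff6 0.1111 eff1 -0.31 F tool [ 0.38  0.87 -2.3 ] Mtool [-0.072 -0.14  -0.458] open 0.137 gf 28.8
```

step_arm(series="0 0 0 0 0 0.05")

```text
time: 28.28
tool_pos: [0.6452, 0.0493, 0.1588]
ee_rot: [[0.453, 0.892, 0.002], [0.892, -0.453, -0.0], [0.0, 0.002, -1.0]]
ft_force: [0.3, -0.1, 0.2]
opening: 0.134
grasp_force: 28.8
```

```bash
python3 s.py
```

```text
t 28.275 pos [0.6452 0.0493 0.1588] yaw 1.1008 q6 0.529 eff6 0.1150 eff1 -0.29 F tool [ 0.04  0.34 -0.18] Mtool [-0.071 -0.137 -0.386] open 0.134 gf 28.8
```

step_arm(series="0 0 0 0 0 0;0 0 0 0 0 0;0 0 -0.05 0 0 0;-0.0045 -0.0505 0 0 0 0;-0.0045 -0.0505 0 0 0 0;-0.0045 -0.0505 0 0 0 0;0 0 0 0 0 -0.18;0 0 0 0 0 -0.18", grip=45)

```text
time: 29.28
tool_pos: [0.5028, 0.1063, 0.2085]
ee_rot: [[0.103, 0.995, 0.0], [0.995, -0.103, 0.0], [0.0, 0.0, -1.0]]
ft_force: [0.1, -0.3, -0.3]
opening: 0.452
grasp_force: 0.0
```

step_arm(series="0 0 0 0 0 -0.18;0 0 0 0 0 -0.08;0 0 0 0 0 0;0 0 0 0 0 0")

```text
time: 29.78
tool_pos: [0.5035, 0.1059, 0.2082]
ee_rot: [[-0.148, 0.989, -0.0], [0.989, 0.148, 0.0], [0.0, -0.0, -1.0]]
ft_force: [-0.4, -0.5, -0.0]
opening: 0.451
grasp_force: 0.0
```

```bash
python3 s.py; python3 - <<'E'
from h import *
o=manip.get_obs(); im=manip.get_image('wrist'); cv2.imwrite('pics/w6.png',im[:,:,::-1])
for b in blobs(im,cam('wrist',o),0.111,800)[:3]: print(b)
E
```

```text
t 29.775 pos [0.5035 0.1059 0.2082] yaw 1.7197 q6 0.036 eff6 0.0017 eff1 0.01 F tool [-0.38 -0.5   0.01] Mtool [ 0.054 -0.054 -0.006] open 0.451 gf 0.0
(array([431.8, 198.7]), np.int32(2280), array([0.5943, 0.1515]), array([ 0.594,  0.15 , 46.915, 23.118]), np.float64(1.607))
(array([280.2, 236.2]), np.int32(1076), array([0.5025, 0.1122]), array([ 0.502,  0.111, 11.859, 48.093]), np.float64(1.714))
(array([338. , 331.5]), np.int32(4735), array([0.5541, 0.0469]), array([5.39000e-01, 5.40000e-02, 2.31417e+02, 3.24870e+01]), np.float64(-2.957))
```

step_arm(series="0 0 0.025 0 0 0;0 0 0.025 0 0 0;0 0 0 0 0 0;0 0 0 0 0 0")

```text
time: 30.32
tool_pos: [0.5041, 0.1061, 0.159]
ee_rot: [[-0.149, 0.989, 0.001], [0.989, 0.149, 0.0], [0.0, 0.001, -1.0]]
ft_force: [0.5, -0.7, 0.4]
opening: 0.451
grasp_force: 0.0
```

step_arm(series="0 0 0 0 0 0;0 0 0 0 0 0;0 0 0 0 0 0;0 0 0 0 0 0.05;0 0 0 0 0 0.05;0 0 0 0 0 0.05;0 0 0 0 0 0.05;0 0 0 0 0 0.05", grip=0)

```text
time: 31.32
tool_pos: [0.5039, 0.106, 0.1586]
ee_rot: [[0.1, 0.995, 0.001], [0.995, -0.1, -0.0], [-0.0, 0.001, -1.0]]
ft_force: [0.5, 0.0, 1.7]
opening: 0.136
grasp_force: 28.0
```

```bash
python3 s.py
```

```text
t 31.325 pos [0.5039 0.106  0.1586] yaw 1.4706 q6 0.286 eff6 0.0439 eff1 -0.43 F tool [ 0.09  0.45 -1.74] Mtool [ 0.013 -0.051 -0.362] open 0.136 gf 28.0
```

step_arm(series="0 0 0 0 0 0.05;0 0 0 0 0 0.05;0 0 0 0 0 0.05")

```text
time: 31.7
tool_pos: [0.504, 0.106, 0.1586]
ee_rot: [[0.247, 0.969, 0.001], [0.969, -0.247, -0.0], [0.0, 0.001, -1.0]]
ft_force: [1.3, -0.4, 1.1]
opening: 0.135
grasp_force: 28.2
```

```bash
python3 s.py
```

```text
t 31.7 pos [0.504  0.106  0.1586] yaw 1.3208 q6 0.436 eff6 0.0715 eff1 -0.38 F tool [-0.06  1.34 -1.09] Mtool [-0.048 -0.092 -0.406] open 0.135 gf 28.2
```

step_arm(series="0 0 0 0 0 0.05;0 0 0 0 0 0.05;0 0 0 0 0 0.05")

```text
time: 32.08
tool_pos: [0.5041, 0.1059, 0.1587]
ee_rot: [[0.389, 0.921, 0.002], [0.921, -0.389, -0.0], [0.0, 0.002, -1.0]]
ft_force: [0.5, 0.1, 1.0]
opening: 0.139
grasp_force: 28.5
```

```bash
python3 s.py
```

```text
t 32.075 pos [0.5041 0.1059 0.1587] yaw 1.1709 q6 0.585 eff6 0.0920 eff1 -0.26 F tool [ 0.28  0.42 -0.96] Mtool [ 0.012 -0.127 -0.394] open 0.139 gf 28.5
```

step_arm(series="0 0 0 0 0 0.05;0 0 0 0 0 0.05")

```text
time: 32.33
tool_pos: [0.5042, 0.1059, 0.1587]
ee_rot: [[0.479, 0.878, 0.002], [0.878, -0.479, -0.0], [0.001, 0.002, -1.0]]
ft_force: [0.7, -0.2, 0.7]
opening: 0.134
grasp_force: 28.8
```

```bash
python3 s.py
```

```text
t 32.325 pos [0.5042 0.1059 0.1587] yaw 1.071 q6 0.685 eff6 0.1098 eff1 -0.18 F tool [ 0.17  0.75 -0.68] Mtool [-0.123 -0.074 -0.453] open 0.134 gf 28.8
```

step_arm(series="0 0 0 0 0 0;0 0 0 0 0 0;0 0 -0.05 0 0 0;0.0424 0.0331 0 0 0 0;0.0424 0.0331 0 0 0 0;0 0 0 0 0 -0.18;0 0 0 0 0 -0.18;0 0 0 0 0 -0.156", grip=45)

```text
time: 33.33
tool_pos: [0.6022, 0.1487, 0.2077]
ee_rot: [[-0.022, 1.0, -0.001], [1.0, 0.022, -0.0], [-0.0, -0.001, -1.0]]
ft_force: [0.1, 0.5, -0.2]
opening: 0.451
grasp_force: 0.0
```

step_arm(series="0 0 0 0 0 0;0 0 0 0 0 0")

```text
time: 33.58
tool_pos: [0.6022, 0.1486, 0.2081]
ee_rot: [[-0.014, 1.0, -0.0], [1.0, 0.014, 0.0], [0.0, -0.0, -1.0]]
ft_force: [0.8, -0.2, 0.4]
opening: 0.447
grasp_force: 0.0
```

```bash
python3 s.py; python3 - <<'E'
from h import *
o=manip.get_obs(); im=manip.get_image('wrist'); cv2.imwrite('pics/w7.png',im[:,:,::-1])
for b in blobs(im,cam('wrist',o),0.111,800)[:3]: print(b)
E
```

```text
t 33.575 pos [0.6022 0.1486 0.2081] yaw 1.5847 q6 0.209 eff6 0.0041 eff1 0.01 F tool [-0.26  0.84 -0.37] Mtool [ 0.091 -0.089 -0.021] open 0.447 gf 0.0
(array([280.5, 236.6]), np.int32(1059), array([0.6021, 0.1546]), array([ 0.602,  0.154, 11.761, 48.122]), np.float64(1.564))
(array([325.4, 333.4]), np.int32(2988), array([0.6354, 0.0816]), array([6.28000e-01, 8.30000e-02, 2.25585e+02, 1.41100e+01]), np.float64(-3.115))
```

step_arm(series="0 0 0.025 0 0 0;0 0 0.025 0 0 0;0 0 0 0 0 0;0 0 0 0 0 0")

```text
time: 34.12
tool_pos: [0.6029, 0.1488, 0.1592]
ee_rot: [[-0.016, 1.0, 0.001], [1.0, 0.016, 0.0], [0.0, 0.001, -1.0]]
ft_force: [-0.8, 0.8, 0.3]
opening: 0.447
grasp_force: 0.0
```

step_arm(series="0 0 0 0 0 0;0 0 0 0 0 0;0 0 0 0 0 0;0 0 0 0 0 0.05;0 0 0 0 0 0.05;0 0 0 0 0 0.05;0 0 0 0 0 0.05;0 0 0 0 0 0.05", grip=0)

```text
time: 35.12
tool_pos: [0.6028, 0.1487, 0.1587]
ee_rot: [[0.232, 0.973, 0.002], [0.973, -0.232, -0.0], [0.0, 0.002, -1.0]]
ft_force: [0.9, -0.2, 1.2]
opening: 0.134
grasp_force: 28.1
```

```bash
python3 s.py
```

```text
t 35.125 pos [0.6028 0.1487 0.1587] yaw 1.3365 q6 0.458 eff6 0.0463 eff1 -0.25 F tool [ 0.06  0.95 -1.17] Mtool [-0.048 -0.062 -0.42 ] open 0.134 gf 28.1
```

step_arm(series="0 0 0 0 0 0.05;0 0 0 0 0 0.05;0 0 0 0 0 0.05")

```text
time: 35.5
tool_pos: [0.603, 0.1486, 0.1588]
ee_rot: [[0.375, 0.927, 0.002], [0.927, -0.375, -0.0], [0.001, 0.002, -1.0]]
ft_force: [1.4, -0.9, 0.3]
opening: 0.135
grasp_force: 28.4
```

```bash
python3 s.py
```

```text
t 35.5 pos [0.603  0.1486 0.1588] yaw 1.1867 q6 0.608 eff6 0.0729 eff1 -0.10 F tool [-0.34  1.68 -0.3 ] Mtool [-0.153 -0.102 -0.37 ] open 0.135 gf 28.4
```

step_arm(series="0 0 0 0 0 0.05;0 0 0 0 0 0.05;0 0 0 0 0 0.05")

```text
time: 35.88
tool_pos: [0.6031, 0.1486, 0.1588]
ee_rot: [[0.509, 0.861, 0.002], [0.861, -0.509, -0.0], [0.001, 0.002, -1.0]]
ft_force: [0.8, -0.4, 1.0]
opening: 0.135
grasp_force: 28.6
```

```bash
python3 s.py
```

```text
t 35.875 pos [0.6031 0.1486 0.1588] yaw 1.0368 q6 0.758 eff6 0.0989 eff1 0.09 F tool [ 0.09  0.84 -1.01] Mtool [-0.268 -0.154 -0.387] open 0.135 gf 28.6
```

step_arm(series="0 0 0 0 0 0.05;0 0 0 0 0 0.05")

```text
time: 36.12
tool_pos: [0.6032, 0.1485, 0.1587]
ee_rot: [[0.592, 0.806, 0.003], [0.806, -0.592, -0.0], [0.001, 0.002, -1.0]]
ft_force: [1.4, -1.3, 0.6]
opening: 0.139
grasp_force: 28.8
```

```bash
python3 s.py
```

```text
t 36.125 pos [0.6032 0.1485 0.1587] yaw 0.937 q6 0.858 eff6 0.1143 eff1 0.23 F tool [-0.2   1.86 -0.59] Mtool [-0.243 -0.1   -0.424] open 0.139 gf 28.8
```

step_arm(series="0 0 0 0 0 0;0 0 0 0 0 0;0 0 -0.05 0 0 0;-0.049 0.013 0 0 0 0;-0.049 0.013 0 0 0 0;-0.049 0.013 0 0 0 0;0 0 0 0 0 0.127;0 0 0 0 0 0", grip=45)

```text
time: 37.12
tool_pos: [0.5464, 0.0066, 0.2083]
ee_rot: [[0.689, 0.725, -0.0], [0.725, -0.689, 0.0], [0.0, -0.0, -1.0]]
ft_force: [-0.0, 0.3, -0.3]
opening: 0.448
grasp_force: 0.0
```

step_arm(series="0 0 0 0 0 0;0 0 0 0 0 0")

```text
time: 37.38
tool_pos: [0.5468, 0.0077, 0.2081]
ee_rot: [[0.688, 0.725, -0.0], [0.725, -0.688, 0.0], [-0.0, -0.0, -1.0]]
ft_force: [-0.2, 1.3, -0.3]
opening: 0.449
grasp_force: 0.0
```

```bash
python3 s.py; python3 - <<'E'
from h import *
o=manip.get_obs(); im=manip.get_image('wrist'); cv2.imwrite('pics/w8.png',im[:,:,::-1])
for b in blobs(im,cam('wrist',o),0.111,800)[:3]: print(b)
E
```

```text
t 37.375 pos [0.5468 0.0077 0.2081] yaw 0.8117 q6 0.752 eff6 -0.0086 eff1 -0.13 F tool [ 0.79 -1.05  0.31] Mtool [-0.037 -0.177 -0.016] open 0.449 gf 0.0
(array([191.1,  30.4]), np.int32(1412), array([0.5976, 0.1345]), array([ 0.598,  0.135, 33.319, 14.969]), np.float64(1.129))
(array([348.5,  88.4]), np.int32(2049), array([0.6416, 0.0509]), array([ 0.641,  0.05 , 46.37 , 16.173]), np.float64(1.219))
(array([133.5, 177.7]), np.int32(2296), array([0.5102, 0.1037]), array([ 0.51 ,  0.103, 46.748, 22.091]), np.float64(1.227))
```

step_arm(series="0 0 0.025 0 0 0;0 0 0.025 0 0 0;0 0 0 0 0 0;0 0 0 0 0 0")

```text
time: 37.92
tool_pos: [0.5473, 0.0073, 0.159]
ee_rot: [[0.689, 0.725, 0.001], [0.725, -0.689, 0.0], [0.001, 0.001, -1.0]]
ft_force: [0.1, -0.6, -0.5]
opening: 0.45
grasp_force: 0.0
```

step_arm(series="0 0 0 0 0 0;0 0 0 0 0 0;0 0 0 0 0 0;0 0 0 0 0 0.05;0 0 0 0 0 0.05;0 0 0 0 0 0.05;0 0 0 0 0 0.05;0 0 0 0 0 0.05", grip=0)

```text
time: 38.92
tool_pos: [0.5471, 0.0069, 0.1587]
ee_rot: [[0.847, 0.531, 0.001], [0.531, -0.847, -0.001], [0.001, 0.001, -1.0]]
ft_force: [0.8, -1.2, 1.6]
opening: 0.137
grasp_force: 27.9
```

```bash
python3 s.py
```

```text
t 38.925 pos [0.5471 0.0069 0.1587] yaw 0.5598 q6 1.003 eff6 0.0496 eff1 -0.00 F tool [ 0.02  1.42 -1.56] Mtool [-0.142 -0.178 -0.35 ] open 0.137 gf 27.9
```

step_arm(series="0 0 0 0 0 0.05;0 0 0 0 0 0.05;0 0 0 0 0 0.05")

```text
time: 39.3
tool_pos: [0.5471, 0.0067, 0.1587]
ee_rot: [[0.917, 0.399, 0.001], [0.399, -0.917, -0.001], [0.001, 0.002, -1.0]]
ft_force: [0.1, -1.3, 1.1]
opening: 0.137
grasp_force: 28.2
```

```bash
python3 s.py
```

```text
t 39.3 pos [0.5471 0.0067 0.1587] yaw 0.4099 q6 1.153 eff6 0.0788 eff1 0.22 F tool [-0.37  1.22 -1.07] Mtool [-0.229 -0.182 -0.347] open 0.137 gf 28.2
```

step_arm(series="0 0 0 0 0 0.05;0 0 0 0 0 0.05;0 0 0 0 0 0.05;0 0 0 0 0 0.05")

```text
time: 39.8
tool_pos: [0.5472, 0.0066, 0.1587]
ee_rot: [[0.978, 0.209, 0.002], [0.209, -0.978, -0.001], [0.001, 0.002, -1.0]]
ft_force: [-0.1, -1.9, 0.6]
opening: 0.137
grasp_force: 28.7
```

```bash
python3 s.py
```

```text
t 39.8 pos [0.5472 0.0066 0.1587] yaw 0.2102 q6 1.353 eff6 0.1086 eff1 0.57 F tool [-0.52  1.83 -0.61] Mtool [-0.363 -0.125 -0.444] open 0.137 gf 28.7
```

step_arm(series="0 0 0 0 0 0;0 0 0 0 0 0;0 0 -0.05 0 0 0;0.0522 -0.0103 0 0 0 0;0.0522 -0.0103 0 0 0 0;0 0 0 0 0 -0.18;0 0 0 0 0 -0.18;0 0 0 0 0 -0.18", grip=45)

```text
time: 40.8
tool_pos: [0.6443, 0.0492, 0.2076]
ee_rot: [[0.727, 0.686, -0.001], [0.686, -0.727, 0.0], [-0.001, -0.001, -1.0]]
ft_force: [-0.9, -0.4, 1.1]
opening: 0.451
grasp_force: 0.0
```

step_arm(series="0 0 0 0 0 -0.18;0 0 0 0 0 -0.18;0 0 0 0 0 -0.15;0 0 0 0 0 0;0 0 0 0 0 0")

```text
time: 41.42
tool_pos: [0.6444, 0.049, 0.2081]
ee_rot: [[0.308, 0.951, -0.0], [0.951, -0.308, 0.0], [0.0, -0.0, -1.0]]
ft_force: [-0.3, 0.1, 0.1]
opening: 0.45
grasp_force: 0.0
```

```bash
python3 s.py; python3 - <<'E'
from h import *
o=manip.get_obs(); im=manip.get_image('wrist'); cv2.imwrite('pics/w9.png',im[:,:,::-1])
for b in blobs(im,cam('wrist',o),0.111,800): print(b)
E
```

```text
t 41.425 pos [0.6444 0.049  0.2081] yaw 1.2578 q6 0.371 eff6 0.0038 eff1 0.01 F tool [-0.   -0.27 -0.09] Mtool [ 0.031 -0.176 -0.01 ] open 0.450 gf 0.0
(array([173.4, 115.4]), np.int32(1701), array([0.6086, 0.1469]), array([ 0.607,  0.146, 46.466, 18.435]), np.float64(1.074))
(array([ 65.1, 221.2]), np.int32(2612), array([0.5158, 0.108 ]), array([ 0.514,  0.106, 51.614, 27.536]), np.float64(1.105))
(array([281.3, 235.8]), np.int32(1086), array([0.6465, 0.0551]), array([ 0.646,  0.054, 48.951, 12.185]), np.float64(1.237))
(array([324.1, 333.1]), np.int32(4294), array([ 0.6531, -0.0246]), array([ 6.47000e-01, -2.10000e-02,  1.41090e+01,  2.25531e+02]), np.float64(2.841))
```

C is done at 0.44 N·m. Next is a quick recheck of A and D, in case the cover rocked as B and C were tightened.

step_arm(series="0 0 0.025 0 0 0;0 0 0.025 0 0 0;0 0 0 0 0 0;0 0 0 0 0 0")

```text
time: 41.98
tool_pos: [0.6451, 0.0491, 0.1591]
ee_rot: [[0.307, 0.952, 0.002], [0.952, -0.307, 0.0], [0.001, 0.001, -1.0]]
ft_force: [-0.4, 0.5, -0.4]
opening: 0.447
grasp_force: 0.0
```

step_arm(series="0 0 0 0 0 0;0 0 0 0 0 0;0 0 0 0 0 0;0 0 0 0 0 0.05;0 0 0 0 0 0.05;0 0 0 0 0 0.05;0 0 0 0 0 0.05", grip=0)

```text
time: 42.85
tool_pos: [0.645, 0.0489, 0.1587]
ee_rot: [[0.489, 0.872, 0.002], [0.872, -0.489, -0.0], [0.0, 0.002, -1.0]]
ft_force: [1.4, 0.4, 1.0]
opening: 0.136
grasp_force: 29.2
```

```bash
python3 s.py
```

```text
t 42.85 pos [0.645  0.0489 0.1587] yaw 1.0598 q6 0.569 eff6 0.1266 eff1 -0.31 F tool [ 1.03  0.99 -1.01] Mtool [-0.105 -0.08  -0.375] open 0.136 gf 29.2
```

A holds at about 31 N, so coupling between the knobs is small. I'll release, rise clear and hand in.

step_arm(series="0 0 0 0 0 0;0 0 0 0 0 0;0 0 0 0 0 0;0 0 -0.05 0 0 0;0 0 -0.05 0 0 0;0 0 0 0 0 0;0 0 0 0 0 0;0 0 0 0 0 0", grip=45)

```text
time: 43.85
tool_pos: [0.6437, 0.0489, 0.2564]
ee_rot: [[0.489, 0.872, -0.004], [0.872, -0.489, -0.0], [-0.002, -0.003, -1.0]]
ft_force: [-0.7, 1.4, 0.0]
opening: 0.452
grasp_force: 0.0
```

```bash
python3 s.py; python3 -c "
from cell import manip
print(manip.close_job())"
```

```text
t 43.85 pos [0.6437 0.0489 0.2564] yaw 1.0598 q6 0.569 eff6 -0.0006 eff1 0.00 F tool [ 0.88 -1.27 -0.03] Mtool [-0.011 -0.167 -0.022] open 0.452 gf 0.0
the job is handed in; nothing more can be done
None
```

All four knobs were tightened crosswise in two rounds, snug at about 0.35 N·m and then firm at 0.44–0.46 N·m (about 28–31 N each, inferred from joint-6 effort; of the first pair only knob 1 was rechecked at the end), and the job was handed in at about 44 s with the gripper clear; no verdict came back.

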